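Mount a wheel blank and index the dividing head to its third stop

TASK

Put the brass wheel blank, hub up, over the arbor pin of the dividing head so that it lies flat on the faceplate, and let go of it. Then turn the head's black knob back anticlockwise against its end stop, and from there clockwise, counting the clicks, into the third stop; do not overrun the third stop, and finish still gripping the knob there, because I will lock the head while you hold it. Leave the spool, the clear cup and the loupe where they are.

Things in the scene. Friction and masses are not known exactly. Their poses are not given: they have to be found in the camera images.
- blank_mid (a point): The wheel blank: brass disc 44 mm across, 8 mm thick, with a round hub on top 22 mm across and 16 mm tall (24 mm tall in all), 12 mm bore right through; 40-85 g. Stands hub up on the worktop, left of the dividing head; round, so any grasp direction does. This point: on its axis, 12 mm above its underside; z points out of the hub. Grasp the hub: its side runs from 4 mm below to 12 mm above this point.
- dividing_head: The dividing head: a grey box 90 x 186 mm at the foot, 36 mm high, fixed to the worktop, faceplate at one end and knob at the other, their axes 90 mm apart. Origin: under the middle of its foot; z up, y from the knob towards the faceplate.
- faceplate_seat (a point): Steel faceplate of the head, 54 mm across, with an upright arbor pin 8 mm thick, coned at the tip, 18 mm high above the faceplate. This point: at the foot of the pin, on its axis, in the faceplate's top, 44 mm above the worktop. A blank that is home lies on this surface, its middle 12 mm above this point. The faceplate turns with the knob at the same rate.
- knob_grip (a point): The index knob: a black fluted round knob on an upright axis, 33 mm across, with a 48 mm skirt, 7 mm high, and a small steel pointer below the grip. This point: on the knob's axis at the height to grip, 62 mm above the worktop; the grip runs from 19 mm below to 15 mm above it, where the flat top is. Any grasp direction from above does.
- index_knob (a joint): Knob angle, rad, growing clockwise seen from above: home 0, end stop at -0.03, then a stop every 24 deg: 0.419, 0.838, third 1.257. About 0.08 N m takes it over the crest midway between stops, then it is drawn into the next. Starts in stop 1, 2 or 3. At 0 the pointer points along the head's -y, beside a steel pin; white marks show the stops, longer at home and third.
- spool: Bystander: small spool of brass wire, 28 mm across, 14 mm high, standing left of the head; origin under its centre.
- cup: Bystander: clear round open cup, 32 mm across, 9 mm high, standing left of the head; origin under its centre.
- loupe: Bystander: black eye loupe, 34 mm across, 34 mm high, standing right of the head; origin under its centre.
There are look-alikes about, which are no part of the job. Of the things like the part that bears blank_mid, leave any that is green; of the rest the smaller one is meant.

How it is judged:
By the outcome, as a careful person would: the job done as asked, in the order asked, and still so for the second after the job is handed in, while the arm keeps its last pose, push and grip.
It also fails if it takes over 51 s, if anything falls off the work surface, if the arm or the gripper's body presses on something with over 40 N, if the wrist force passes 120 N, or if a joint passes its speed limit or range.

ROBOT

A 6-joint arm with a two-finger parallel gripper is mounted at the origin on a cart in front of the work surface, level with it; the furniture and walls round the work are solid. World frame = base frame: x ahead of the robot, y to its left, z up, the work surface at z = 0. Lengths are in m, angles in degrees, forces in N, time in s.
With the tool pointing down it reaches from about 0.375 to 0.9 m from the base axis. Payload 3.1 kg.
Tool frame: the origin (TCP) lies at the centre of the arm's flange, where the gripper is bolted on; the fingertips stand 182 mm ahead of it and the grasp point (between the pads) lies 164 mm ahead of it; x points along the fingers, z is the direction in which the jaws open and shut, and the axes are right-handed (so a half turn about x gives the same grasp; the last joint's range is limited). The gripper opens to 87 mm and grips with 3 to 60 N. Pads are 19 mm wide; open, the fingers measure 117 mm over their backs; the gripper's body (75 mm by 190 mm) begins 51 mm behind the grasp point.
Start: joints at [64.945, 30.224, 82.088, -0, 67.689, -10.227], TCP at [0.16, 0.604, 0.405] pointing down, gripper open.
Joint ranges: [-176.69, 176.69], [-43.24, 126.21], [12.49, 139.97], [-82, 262], [0, 151.66], [-163.58, 163.58]. Speed limits (degrees/s): [159.86, 159.86, 180, 180, 180, 180].

INTERFACE

Orientations are given as a 3x3 rotation matrix whose columns are the frame's x, y, z axes.
In Python, from rig import bot gives the robot as it stands.
- The arm moves only by the shell command python3 -m crank 'ROWS' [OPENING]. ROWS is JSON, a list of rows, each an object with "offset": the shift along the tool's x, y, z in m, a list of three; "spin": the turn about the tool's x in rad. A call has 1 to 12 rows; each row shifts and turns the commanded pose from where the row before left it, along the tool's axes as they then stand; what a row does not reach is not made up. A row lasts 1/10 s, in which the tool goes at most 50 mm and 8.59 degrees, less where a joint would pass 70% of its speed; a pose out of reach is approached as far as the arm can. A call is refused whole if a number of a shift passes 0.05 or a number of a turn 0.15, either way. A call with a gripper value outside its range is refused whole. OPENING is the finger opening in m, from 0 to 0.087, set as the call begins (- or left out, the last holds). The fingers move at their own pace and stop on an object; the grip force is fixed at half the most. Time passes only in rows, so rows that do not move let the fingers close. It gives the time, the measured TCP pose, the force and the opening at its end, in the units of the state.
- bot.read_state(): the state, without advancing time (a new reading comes with each control period).
- bot.capture(name): name is "scene" or "top"; returns a dict with "pixels" (480x640x3 uint8, blue, green, red), "depth" (480x640 float32, m along the optical axis (not along the pixel's ray), 0 where there is no reading), "K" (3x3 intrinsics, pixels), "world_to_cam" (4x4, takes a point from world to camera coordinates). Camera axes: x right, y up, looking along -z (the intrinsics and any distortion apply to the point x, -y, -z); pixel columns grow to the right and rows downward; lengths in m; the calibration is good to about 2 mm. A picture is of the moment at which its call begins.
- bot.hand_in(): hands the job in, once; it reports no verdict.
Trained networks look in a picture, given as the dict that the camera call returned (one of the last four; its "shot" number tells which), for a name from the list of things; names that differ only in an ending like _2 or _b are one class to them, and where a whole thing is asked for, a point or a joint stands for the part that bears it (a point fixed in the world has none). Each returns a list of dicts, best first, with "p" (0 to 1); they miss things now and then, are a little off and sometimes report something else, mostly with a low value. They report only what shows in the picture. A call takes as long as a camera call. They do not tell look-alikes from the thing itself.
- bot.regions_of(label, picture): "region" (480x640 bool, what is visible of it) and "extent" ([centre column, centre row, width, height] in pixels, round what is visible of it).
The state is a dict: "time_s": time; "joint_positions": joint angles; "qvel": joint speeds; "tau": joint torques, N m; "position": TCP position; "tcp_rot": TCP orientation; "force": force on the tool from outside, world axes, zero at the start; "moment": the same for the moment, N m; "opening": opening from 0.0 (shut) to 1.0 (fully open).
Only numpy, scipy, OpenCV 4.12 (cv2) and the standard library are available. Lean on these libraries where they do the work, as an engineer would, in place of code of your own. Each camera call takes 0.05 s, during which the arm holds its last target.

## Working session

There is one attempt and no reset: what is moved stays moved. The work goes in short steps, Python scripts to look and compute and a shell command to move; the robot and the scene stay as the last step left them, time stands still between calls to the robot, and variables do not carry over. Pictures are saved under pics/ and viewed, and the job is handed in when it is done.

```bash
mkdir -p pics; ls; cat > h.py <<'E'
import numpy as np, cv2
from rig import bot
def save(c,n): cv2.imwrite('pics/'+n+'.png',c['pixels'])
def px2w(c,u,v,z=None,d=None):
    K=c['K'];T=np.linalg.inv(c['world_to_cam'])
    r=np.array([(u-K[0,2])/K[0,0],-(v-K[1,2])/K[1,1],-1.])
    if d is not None: return T[:3,:3]@(r*d)+T[:3,3]
    w=T[:3,:3]@r;o=T[:3,3]
    return o+w*(z-o[2])/w[2]
def w2px(c,p):
    q=c['world_to_cam'][:3,:3]@np.array(p)+c['world_to_cam'][:3,3]
    K=c['K'];return np.array([K[0,0]*q[0]/-q[2]+K[0,2],K[1,1]*-q[1]/-q[2]+K[1,2]])
def cloud(c):
    d=c['depth'];v,u=np.mgrid[:480,:640];K=c['K'];T=np.linalg.inv(c['world_to_cam'])
    P=np.stack([(u-K[0,2])/K[0,0]*d,-(v-K[1,2])/K[1,1]*d,-d],-1)
    return P@T[:3,:3].T+T[:3,3]
E
python3 - <<'E'
from h import *
np.set_printoptions(precision=4,suppress=True)
s=bot.read_state();print(s)
for n in('scene','top'):
    c=bot.capture(n);save(c,n+'0');print(n,c.keys(),c['K'],np.linalg.inv(c['world_to_cam']))
    for l in('blank_mid','dividing_head','index_knob','spool','cup','loupe'):
        for r in bot.regions_of(l,c):
            P=cloud(c)[r['region']&(c['depth']>0)]
            print(l,round(r['p'],2),r['extent'],r['region'].sum(),np.median(P,0) if len(P) else '',np.percentile(P[:,2],98) if len(P) else '')
E
```

```text
pics
{'time_s': 0.0, 'joint_positions': array([ 64.9439,  30.2798,  82.1575,  -0.0019,  67.6889, -10.2245]), 'qvel': array([ 0.0603, -0.0269, -0.0148, -0.0111,  0.0392,  0.1199]), 'tau': array([ -0.0013, -44.0045, -17.6591,   0.063 ,   0.0584,  -0.0002]), 'position': array([0.1598, 0.6039, 0.4038]), 'tcp_rot': array([[-0.0009, -0.9667,  0.256 ],
       [-0.002 ,  0.256 ,  0.9667],
       [-1.    ,  0.0004, -0.0022]]), 'force': array([-0.1591, -0.1282, -0.7603]), 'moment': array([-0.0013, -0.0123, -0.0081]), 'opening': 0.9975491999291897}
scene dict_keys(['pixels', 'depth', 'K', 'world_to_cam', 'shot']) [[541.1796   0.     315.7408]
 [  0.     541.1796 226.7005]
 [  0.       0.       1.    ]] [[ 0.6768  0.2884 -0.6773 -0.2549]
 [-0.7361  0.2747 -0.6186 -0.7025]
 [ 0.0077  0.9173  0.3982  0.5091]
 [ 0.      0.      0.      1.    ]]
blank_mid 0.74 [248.2, 227.8, 16.5, 16.0] 187 [0.4698 0.1711 0.0094] 0.024755413254774553
blank_mid 0.66 [204.1, 225.8, 20.1, 12.3] 194 [0.4171 0.2617 0.0091] 0.024951058914766226
blank_mid 0.64 [212.7, 204.9, 22.4, 17.9] 261 [0.5082 0.3382 0.0117] 0.0328973
[... 606 characters left out ...]
     0.       1.    ]] [[ 0.0073  0.9876 -0.157   0.3574]
 [-0.9998  0.0041 -0.0207 -0.0124]
 [-0.0198  0.1571  0.9874  0.9856]
 [ 0.      0.      0.      1.    ]]
blank_mid 0.72 [199.9, 279.2, 18.7, 18.6] 287 [0.4242 0.2665 0.0096] 0.026305402950218673
blank_mid 0.53 [243.6, 255.4, 23.3, 16.2] 294 [0.4772 0.1765 0.0092] 0.02602600822870353
dividing_head 0.78 [366.1, 242.8, 93.9, 58.3] 3447 [ 0.4991 -0.0911  0.0366] 0.0779371384366127
index_knob 0.81 [388.6, 244.4, 23.0, 23.4] 454 [ 0.4931 -0.1332  0.0568] 0.08010042241593765
spool 0.71 [276.6, 243.0, 6.8, 11.6] 119 [0.5082 0.1032 0.0148] 0.017593983465712316
cup 0.43 [209.8, 242.6, 16.7, 12.1] 160 [0.5059 0.2576 0.0032] 0.011216487146176287
```

```bash
python3 - <<'E'
import cv2
a=cv2.imread('pics/scene0.png');b=cv2.imread('pics/top0.png')
cv2.imwrite('pics/a.png',cv2.resize(a[170:350,160:520],(800,400),interpolation=3))
cv2.imwrite('pics/b.png',cv2.resize(b[150:330,160:460],(800,480),interpolation=3))
E
```

```text
(no output)
```

View pics/a.png

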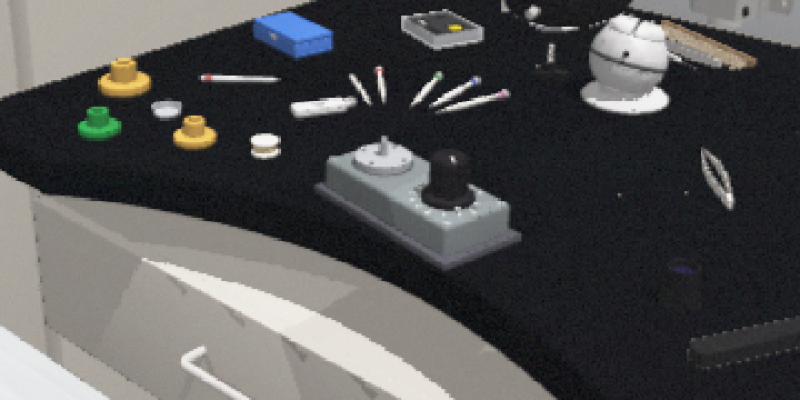

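View pics/b.png

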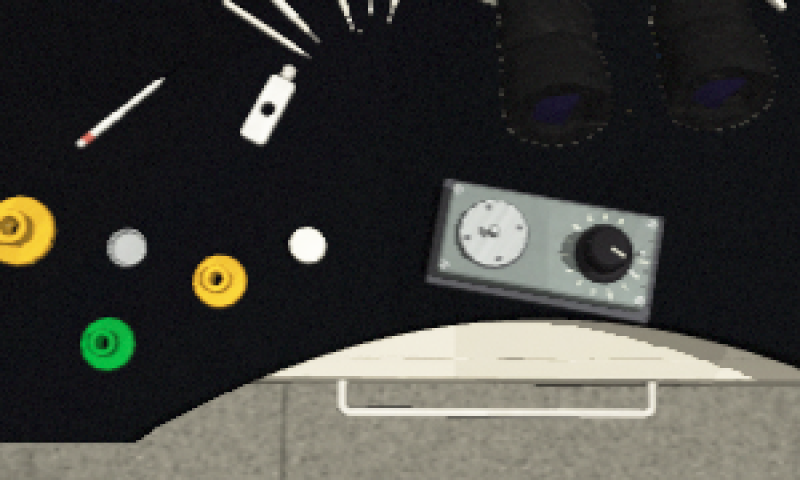

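View pics/scene0.png

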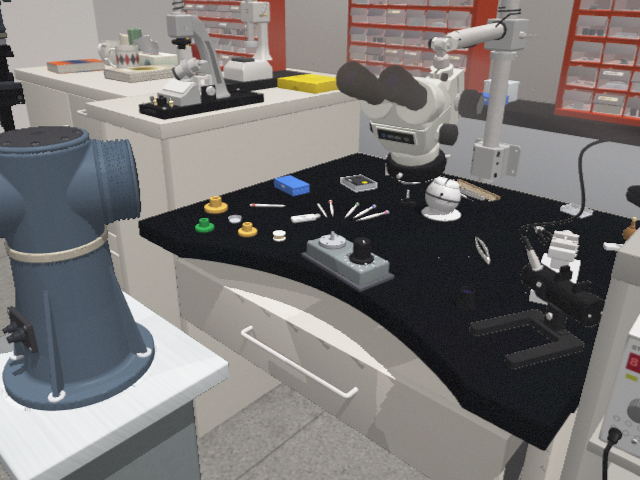

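```bash
cat > m.py <<'E'
from h import *
np.set_printoptions(precision=4,suppress=True)
cs={n:bot.capture(n) for n in('scene','top')}
np.save('cs.npy',cs,allow_pickle=True)
for n,c in cs.items():
    P=cloud(c);ok=c['depth']>0
    print(n,'table z',np.median(P[...,2][ok&(abs(P[...,0]-.5)<.15)&(abs(P[...,1]-.03)<.05)]))
    def sel(cx,cy,r,z0,z1): 
        m=ok&(np.hypot(P[...,0]-cx,P[...,1]-cy)<r)&(P[...,2]>z0)&(P[...,2]<z1);return P[m]
    def fit(Q,name):
        if len(Q)<4: print(name,len(Q));return
        A=Q[:,:2].astype(np.float32)
        print(name,len(Q),'mean',Q.mean(0),'minrect',cv2.minAreaRect(A*1000),'circ',cv2.minEnclosingCircle(A*1000))
    fit(sel(.48,.175,.04,.018,.035),'hub top')
    fit(sel(.48,.175,.04,.003,.011),'disc top')
    fit(sel(.485,-.14,.04,.07,.09),'knob top')
    fit(sel(.515,-.05,.06,.0415,.048),'faceplate')
    fit(sel(.515,-.05,.06,.053,.07),'pin')
    fit(sel(.5,-.09,.16,.03,.04),'box top')
    m=ok&(P[...,0]>.2)&(P[...,0]<.95)&(abs(P[...,1])<.6)&(P[...,2]>.1)
    Q=P[m];print('high things');H={}
    for q in Q: H.setdefault((round(q[0]/.05)*.05,round(q[1]/.05)*.05),[]).append(q[2])
    print({(round(k[0],2),round(k[1],2)):(round(min(v),2),round(max(v),2)) for k,v in sorted(H.items()) if len(v)>8})
E
python3 m.py
```

```text
scene table z -0.11172865781319907
hub top 54 mean [0.4742 0.1766 0.0219] minrect ((474.6461486816406, 177.3563995361328), (23.609664916992188, 20.421615600585938), 48.997982025146484) circ ((475.4739990234375, 176.63671875), 12.658191680908203)
disc top 111 mean [0.4705 0.1707 0.0072] minrect ((479.3990783691406, 169.24737548828125), (36.911014556884766, 57.79775619506836), 57.019229888916016) circ ((484.09814453125, 175.40286254882812), 30.27469253540039)
knob top 146 mean [ 0.4907 -0.1398  0.0755] minrect ((492.6363525390625, -137.4924774169922), (30.728960037231445, 33.93891525268555), 10.85180377960205) circ ((492.5209045410156, -138.18411254882812), 17.692832946777344)
faceplate 233 mean [ 0.5079 -0.0508  0.0441] minrect ((508.5829162597656, -49.32529830932617), (52.9289436340332, 51.811241149902344), 35.91304397583008) circ ((510.0840759277344, -47.82843780517578), 29.195289611816406)
pin 20 mean [ 0.5092 -0.0485  0.0581] minrect ((509.714111328125, -47.80343246459961), (10.131990432739258, 6.074861526489258), 42.140987396240234) circ ((510.3016357421875, -48.59676742553711), 
[... 9507 characters left out ...]
55): (np.float64(0.1), np.float64(0.22)), (0.8, -0.05): (np.float64(0.2), np.float64(0.31)), (0.8, 0.0): (np.float64(0.2), np.float64(0.22)), (0.8, 0.45): (np.float64(0.1), np.float64(0.25)), (0.8, 0.5): (np.float64(0.22), np.float64(0.25)), (0.8, 0.55): (np.float64(0.22), np.float64(0.25)), (0.8, 0.6): (np.float64(0.22), np.float64(0.22)), (0.85, -0.55): (np.float64(0.1), np.float64(0.22)), (0.85, 0.45): (np.float64(0.1), np.float64(0.22)), (0.85, 0.5): (np.float64(0.22), np.float64(0.22)), (0.85, 0.55): (np.float64(0.22), np.float64(0.22)), (0.85, 0.6): (np.float64(0.22), np.float64(0.22)), (0.9, -0.55): (np.float64(0.1), np.float64(0.14)), (0.9, 0.45): (np.float64(0.1), np.float64(0.15))}
```

```bash
python3 -m crank '[{"offset":[0.008,-0.034,-0.027],"spin":0},{"offset":[0.008,-0.034,-0.027],"spin":0},{"offset":[0.008,-0.034,-0.027],"spin":0},{"offset":[0.008,-0.034,-0.027],"spin":0},{"offset":[0.008,-0.034,-0.027],"spin":0},{"offset":[0.008,-0.034,-0.027],"spin":0},{"offset":[0.008,-0.034,-0.027],"spin":0},{"offset":[0.008,-0.034,-0.027],"spin":0},{"offset":[0.008,-0.034,-0.027],"spin":0},{"offset":[0.008,-0.034,-0.027],"spin":0},{"offset":[0.008,-0.034,-0.027],"spin":0},{"offset":[0.008,-0.034,-0.027],"spin":0}]' 0.087
cat > st.py <<'E'
from h import *
import sys
np.set_printoptions(precision=4,suppress=True)
s=bot.read_state()
for k in('time_s','joint_positions','position','force','moment','opening'): print(k,s[k])
print(s['tcp_rot'])
if len(sys.argv)>1:
    t=np.array([float(a) for a in sys.argv[1:4]]);print('tool delta',s['tcp_rot'].T@(t-s['position']))
E
python3 st.py .477 .177 .3
```

```text
time_s: 2.0
position: [0.4725, 0.185, 0.3087]
tcp_rot: [[0.001, -0.967, 0.256], [0.0, 0.256, 0.967], [-1.0, -0.001, 0.0]]
force: [0.0, 0.1, 0.1]
opening: 0.997
time_s 2.0
joint_positions [  8.7457  29.6528 104.0862   0.0073  46.2091 -66.4222]
position [0.4725 0.185  0.3087]
force [0.0019 0.1109 0.0579]
moment [ 0.0102 -0.0221 -0.0098]
opening 0.9973595327528181
[[ 0.0009 -0.9667  0.2561]
 [ 0.0002  0.2561  0.9667]
 [-1.     -0.0008  0.0004]]
tool delta [ 0.0087 -0.0064 -0.0066]
```

```bash
python3 -m crank '[{"offset":[0.0087,-0.0064,-0.0066],"spin":0.1454},{"offset":[0,0,0],"spin":0.1454},{"offset":[0,0,0],"spin":0.1454},{"offset":[0,0,0],"spin":0.1454},{"offset":[0,0,0],"spin":0.1454},{"offset":[0,0,0],"spin":0.1454},{"offset":[0,0,0],"spin":0.1454},{"offset":[0,0,0],"spin":0.1454},{"offset":[0,0,0],"spin":0.1454}]'
python3 st.py .477 .177 .25
python3 - <<'E'
from h import *
for n in('scene','top'):
    c=bot.capture(n);save(c,n+'1')
    print(w2px(c,bot.read_state()['position']-np.array([0,0,.182])))
a=cv2.imread('pics/scene1.png');b=cv2.imread('pics/top1.png')
cv2.imwrite('pics/a1.png',cv2.resize(a[20:320,140:540],(800,600),interpolation=3))
cv2.imwrite('pics/b1.png',cv2.resize(b[100:400,120:520],(800,600),interpolation=3))
E
```

```text
time_s: 2.9
position: [0.4761, 0.1786, 0.3002]
tcp_rot: [[0.001, 0.003, 1.0], [0.0, 1.0, -0.003], [-1.0, 0.0, 0.001]]
force: [0.2, -0.1, -0.2]
opening: 0.997
time_s 2.9
joint_positions [  7.9491  30.5488 104.2907  -0.0004  45.1254   8.098 ]
position [0.4761 0.1786 0.3002]
force [ 0.1674 -0.1164 -0.2074]
moment [-0.0634  0.0794 -0.0426]
opening 0.9971435846680826
[[ 0.0006  0.0026  1.    ]
 [ 0.0001  1.     -0.0026]
 [-1.      0.0001  0.0006]]
tool delta [ 0.0502 -0.0016  0.0009]
[244.77886788 184.03579468]
[231.3319481  248.83971593]
```

View pics/a1.png

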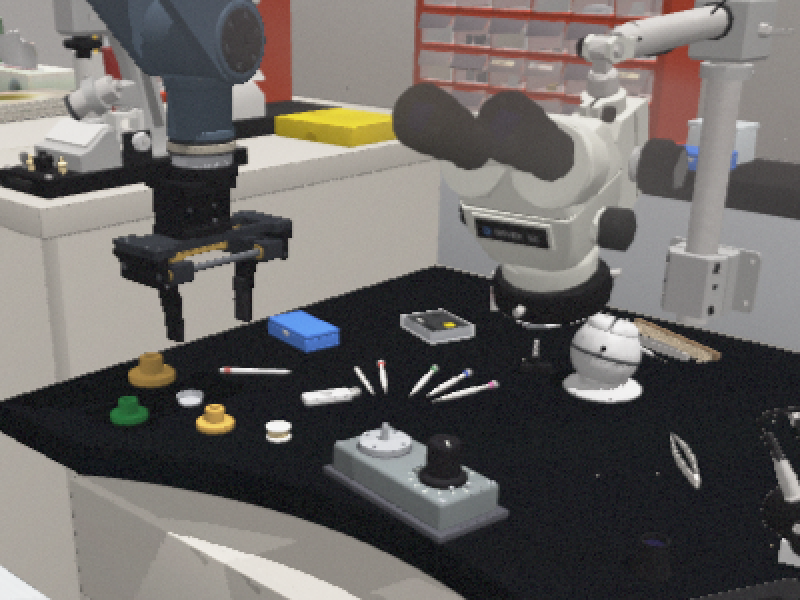

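View pics/b1.png

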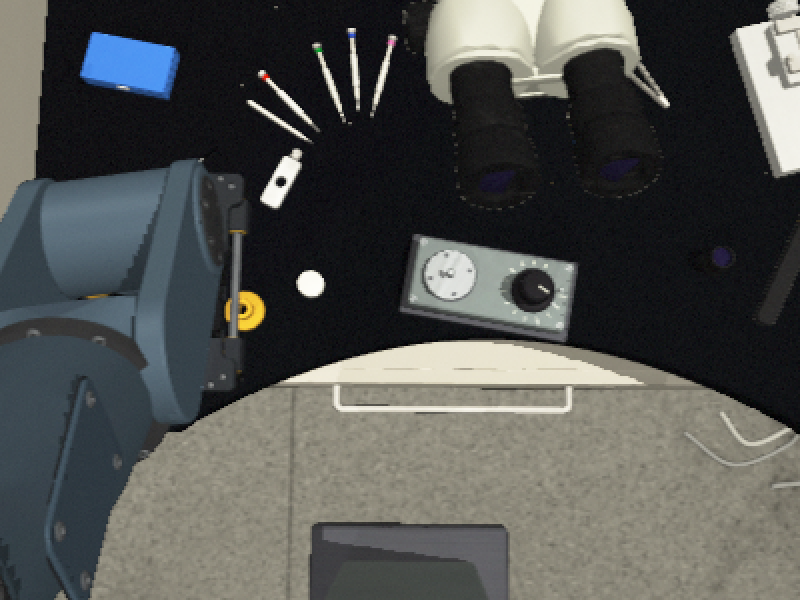

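```bash
cat > clr.py <<'E'
from h import *
from scipy.spatial import cKDTree
np.set_printoptions(precision=3,suppress=True)
cs=np.load('cs.npy',allow_pickle=True).item()
E=[];A=[]
s=bot.read_state();t=s['position']
for n,c in cs.items():
    P=cloud(c).reshape(-1,3);ok=(c['depth'].ravel()>0)
    E.append(P[ok&(P[:,0]>.4)&(P[:,0]<.75)&(P[:,1]>-.3)&(P[:,1]<.06)&(P[:,2]>.12)&(P[:,2]<.7)])
    c1=bot.capture(n);P=cloud(c1).reshape(-1,3);ok=(c1['depth'].ravel()>0)&(abs(c1['depth']-c['depth']).ravel()>.02)
    A.append(P[ok&(P[:,2]>t[2]-.12)&(np.hypot(P[:,0]-t[0],P[:,1]-t[1])<.25)])
E=np.vstack(E);A=np.vstack(A)
R=A-t; print(len(A),'arm rel extents'); 
for z in np.arange(-.12,.35,.04):
    m=abs(R[:,2]-z)<.02
    if m.sum()>5: print(round(z,2),m.sum(),R[m].min(0)[:2],R[m].max(0)[:2])
j0=s['joint_positions'][0]
tr=cKDTree(E)
for nm,g in(('seat travel',(.512,-.048,.265)),('seat',(.512,-.048,.236)),('knob hi',(.4946,-.137,.27)),('knob',(.4946,-.137,.229))):
    g=np.array(g);r=np.hypot(*g[:2]);j=np.degrees(np.arctan2(g[1],g[0])-np.arcsin(.1114/r))
    a=np.radians(j-j0);B=R.copy();B[:,0]=np.cos(a)*R[:,0]-np.sin(a)*R[:,1];B[:,1]=np.sin(a)*R[:,0]+np.cos(a)*R[:,1];B+=g
    d,i=tr.query(B);k=np.argsort(d)[:3];print(nm,'j1',j,d[k],B[k[0]],E[i[k[0]]])
E
python3 clr.py
```

```text
52859 arm rel extents
-0.12 376 [-0.091 -0.041] [0.086 0.038]
-0.08 2922 [-0.098 -0.042] [0.095 0.039]
-0.04 728 [-0.055 -0.041] [0.018 0.034]
0.0 923 [-0.054 -0.041] [0.034 0.04 ]
0.04 696 [-0.039 -0.235] [0.145 0.022]
0.08 912 [-0.04  -0.238] [0.075 0.052]
0.12 2223 [-0.08  -0.067] [0.048 0.058]
0.16 6667 [-0.118 -0.072] [0.045 0.058]
0.2 2789 [-0.141 -0.075] [0.008 0.053]
0.24 3414 [-0.131 -0.073] [-0.034  0.047]
0.28 1883 [-0.148 -0.117] [0.128 0.022]
0.32 1732 [-0.157 -0.218] [0.143 0.091]
seat travel j1 -17.866894458677265 [0.001 0.002 0.003] [ 0.604 -0.145  0.601] [ 0.604 -0.145  0.6  ]
seat j1 -17.866894458677265 [0. 0. 0.] [ 0.531 -0.056  0.392] [ 0.531 -0.056  0.392]
knob hi j1 -28.0186621299676 [0.002 0.003 0.004] [ 0.606 -0.194  0.595] [ 0.605 -0.194  0.596]
knob j1 -28.0186621299676 [0.    0.001 0.001] [ 0.528 -0.133  0.378] [ 0.528 -0.133  0.378]
```

```bash
cat >> clr.py <<'E'
print('eye')
for y in np.arange(-.22,.04,.02):
    m=(abs(E[:,1]-y)<.01)&(E[:,2]>.2)&(E[:,2]<.5)
    Q=E[m]
    for x in np.arange(.46,.62,.02):
        q=Q[abs(Q[:,0]-x)<.01]
        if len(q)>3: print('y%.2f x%.2f n%d z %.3f..%.3f'%(y,x,len(q),np.percentile(q[:,2],5),np.percentile(q[:,2],95)),end='; ')
    print()
# arm wrist frame: along arm dir / lateral
a=np.radians(j0);u=R[:,0]*np.cos(a)+R[:,1]*np.sin(a);l=-R[:,0]*np.sin(a)+R[:,1]*np.cos(a)
for z in np.arange(-.04,.3,.02):
    m=(abs(R[:,2]-z)<.01)
    if m.sum()>20: print('z%.2f n%d u pct1/99 %s l %s'%(z,m.sum(),np.percentile(u[m],[1,50,99]),np.percentile(l[m],[1,99])))
E
python3 clr.py | sed -n '/eye/,$p'
```

```text
eye


y-0.18 x0.52 n119 z 0.346..0.365; y-0.18 x0.54 n424 z 0.345..0.389; y-0.18 x0.56 n165 z 0.337..0.387; y-0.18 x0.58 n136 z 0.333..0.370; y-0.18 x0.60 n53 z 0.327..0.362; 
y-0.16 x0.52 n209 z 0.343..0.359; y-0.16 x0.54 n574 z 0.341..0.396; y-0.16 x0.56 n194 z 0.329..0.394; y-0.16 x0.58 n162 z 0.326..0.382; y-0.16 x0.60 n173 z 0.318..0.374; 
y-0.14 x0.52 n230 z 0.347..0.373; y-0.14 x0.54 n426 z 0.362..0.394; y-0.14 x0.56 n199 z 0.373..0.390; y-0.14 x0.58 n187 z 0.366..0.379; y-0.14 x0.60 n155 z 0.355..0.373; 
y-0.12 x0.52 n9 z 0.363..0.370; y-0.12 x0.54 n59 z 0.364..0.377; y-0.12 x0.56 n61 z 0.352..0.375; y-0.12 x0.58 n74 z 0.350..0.366; y-0.12 x0.60 n52 z 0.340..0.360; 
y-0.10 x0.52 n211 z 0.349..0.381; y-0.10 x0.54 n187 z 0.345..0.386; y-0.10 x0.56 n86 z 0.342..0.378; y-0.10 x0.58 n27 z 0.339..0.360; 
y-0.08 x0.52 n504 z 0.343..0.385; y-0.08 x0.54 n288 z 0.337..0.396; y-0.08 x0.56 n230 z 0.328..0.389; y-0.08 x0.58 n208 z 0.324..0.377; y-0.08 x0.60 n137 z 0.314..0.363; 
y-0.06 x0.50 n6 z 0.344..0.348; y-0.06 x0.52 n538 z 0.349..0.390; y-0.06 x0.54 n231 z 0.380..0.396; y-0.06 x0.5
[... 624 characters left out ...]
.036  0.017]
z0.08 n449 u pct1/99 [-0.038 -0.024  0.015] l [-0.058  0.048]
z0.10 n659 u pct1/99 [-0.044 -0.027  0.029] l [-0.063  0.052]
z0.12 n1052 u pct1/99 [-0.063 -0.037  0.035] l [-0.063  0.051]
z0.14 n2074 u pct1/99 [-0.08  -0.031  0.037] l [-0.062  0.051]
z0.16 n4418 u pct1/99 [-0.097 -0.008  0.029] l [-0.06  0.05]
z0.18 n1959 u pct1/99 [-0.121 -0.046  0.011] l [-0.057  0.053]
z0.20 n1258 u pct1/99 [-0.131 -0.043 -0.01 ] l [-0.057  0.053]
z0.22 n1124 u pct1/99 [-0.141 -0.054 -0.031] l [-0.057  0.053]
z0.24 n2018 u pct1/99 [-0.125 -0.07  -0.053] l [-0.056  0.053]
z0.26 n1412 u pct1/99 [-0.135 -0.087 -0.069] l [-0.056  0.053]
z0.28 n917 u pct1/99 [-0.146 -0.089 -0.075] l [-0.048  0.019]
```

```bash
python3 -m crank '[{"offset":[0.02,-0.0016,0.0009],"spin":0},{"offset":[0.03,0,0],"spin":0},{"offset":[0.03,0,0],"spin":0},{"offset":[0.018,0,0],"spin":0},{"offset":[0.009,0,0],"spin":0},{"offset":[0,0,0],"spin":0}]'
python3 st.py .477 .177 .193
python3 - <<'E'
from h import *
c=bot.capture('scene');save(c,'s2')
a=c['pixels']
cv2.imwrite('pics/a2.png',cv2.resize(a[100:260,180:380],(800,640),interpolation=3)[:600])
for z in (.011,):print(w2px(c,[.477,.177,.024]))
E
```

```text
time_s: 3.8
position: [0.4766, 0.1769, 0.1921]
tcp_rot: [[-0.002, -0.004, 1.0], [-0.0, 1.0, 0.004], [-1.0, -0.0, -0.002]]
force: [-0.8, -0.6, 0.4]
opening: 1.001
time_s 3.8
joint_positions [  7.7482  42.1181 107.156   -0.0029  30.8505   7.5138]
position [0.4766 0.1769 0.1921]
force [-0.7566 -0.6271  0.4361]
moment [-0.0956  0.029   0.0104]
opening 1.0007215592851137
[[-0.0022 -0.0041  1.    ]
 [-0.0003  1.      0.0041]
 [-1.     -0.0003 -0.0022]]
tool delta [-0.0009  0.0001  0.0004]
[247.35771783 223.34295267]
```

View pics/a2.png

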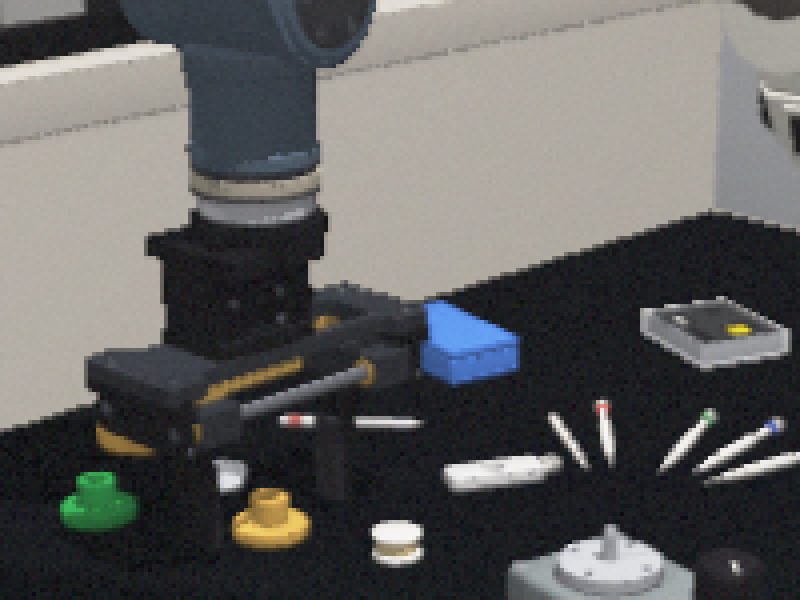

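```bash
python3 -m crank '[{"offset":[0,0,0],"spin":0},{"offset":[0,0,0],"spin":0},{"offset":[0,0,0],"spin":0},{"offset":[0,0,0],"spin":0},{"offset":[0,0,0],"spin":0},{"offset":[0,0,0],"spin":0},{"offset":[0,0,0],"spin":0},{"offset":[0,0,0],"spin":0}]' 0
python3 st.py
```

```text
time_s: 4.65
position: [0.4768, 0.1769, 0.193]
tcp_rot: [[-0.0, -0.003, 1.0], [-0.0, 1.0, 0.003], [-1.0, -0.0, -0.0]]
force: [0.3, 0.0, -0.5]
opening: 0.354
time_s 4.65
joint_positions [  7.7521  42.0111 107.1568  -0.0012  30.8399   7.5583]
position [0.4768 0.1769 0.193 ]
force [ 0.308   0.0017 -0.4659]
moment [-0.0846  0.0797 -0.0313]
opening 0.35419277604655564
[[-0.0001 -0.0034  1.    ]
 [-0.      1.      0.0034]
 [-1.     -0.     -0.0001]]
```

```bash
python3 -m crank '[{"offset":[0,0,0],"spin":0},{"offset":[0,0,0],"spin":0},{"offset":[0,0,0],"spin":0},{"offset":[0,0,0],"spin":0}]'
python3 st.py
```

```text
time_s: 5.05
position: [0.4768, 0.1769, 0.193]
tcp_rot: [[-0.0, -0.003, 1.0], [-0.0, 1.0, 0.003], [-1.0, -0.0, -0.0]]
force: [0.6, -0.1, -0.9]
opening: 0.24
time_s 5.05
joint_positions [  7.7523  42.0123 107.1549   0.0001  30.8355   7.5577]
position [0.4768 0.1769 0.193 ]
force [ 0.6173 -0.1268 -0.9379]
moment [-0.1127  0.0401  0.0087]
opening 0.24030485924987122
[[-0.     -0.0034  1.    ]
 [-0.      1.      0.0034]
 [-1.     -0.     -0.    ]]
```

```bash
python3 -m crank '[{"offset":[-0.01,0,0],"spin":0},{"offset":[-0.02,0,0],"spin":0},{"offset":[-0.03,0,0],"spin":0},{"offset":[-0.02,0,0],"spin":0},{"offset":[-0.002,-0.02,0.008],"spin":0},{"offset":[0,-0.03,0.01],"spin":0},{"offset":[0,-0.03,0.01],"spin":0},{"offset":[0,-0.015,0],"spin":0},{"offset":[0,0,0],"spin":0}]'
python3 st.py
python3 - <<'E'
from h import *
for n in('scene','top'):
    c=bot.capture(n);save(c,n+'3')
a=cv2.imread('pics/scene3.png');b=cv2.imread('pics/top3.png')
cv2.imwrite('pics/a3.png',cv2.resize(a[40:280,200:520],(800,600),interpolation=3))
cv2.imwrite('pics/b3.png',cv2.resize(b[100:340,200:520],(800,600),interpolation=3))
E
sed -i 's/cloud(c1).reshape(-1,3);ok=/cloud(c1).reshape(-1,3);ok=(P[:,2]<t[2]+.35)\&/' clr.py
python3 clr.py | sed -n '/^z/p'
```

```text
time_s: 5.95
position: [0.505, 0.0806, 0.2754]
tcp_rot: [[-0.0, -0.0, 1.0], [0.0, 1.0, 0.0], [-1.0, 0.0, -0.0]]
force: [-0.3, -0.8, -0.2]
opening: 0.241
time_s 5.95
joint_positions [ -3.4715  33.2123 104.8077  -0.0012  42.0009  -3.4826]
position [0.505  0.0806 0.2754]
force [-0.3197 -0.7514 -0.1976]
moment [-0.0731  0.0343 -0.003 ]
opening 0.24141795678388334
[[-0.0004 -0.0002  1.    ]
 [ 0.      1.      0.0002]
 [-1.      0.     -0.0004]]
z-0.04 n378 u pct1/99 [-0.054 -0.039  0.015] l [-0.027  0.018]
z-0.02 n460 u pct1/99 [-0.054 -0.044  0.016] l [-0.042  0.031]
z0.00 n378 u pct1/99 [-0.039 -0.022  0.03 ] l [-0.04   0.019]
z0.02 n337 u pct1/99 [-0.037 -0.024  0.02 ] l [-0.037  0.019]
z0.04 n373 u pct1/99 [-0.038 -0.023  0.018] l [-0.037  0.017]
z0.06 n363 u pct1/99 [-0.036 -0.022  0.127] l [-0.163  0.013]
z0.08 n436 u pct1/99 [-0.038 -0.021  0.138] l [-0.211  0.046]
z0.10 n611 u pct1/99 [-0.042 -0.027  0.035] l [-0.14   0.051]
z0.12 n841 u pct1/99 [-0.059 -0.036  0.037] l [-0.064  0.051]
z0.14 n1781 u pct1/99 [-0.075 -0.03   0.038] l [-0.062  0.05 ]
z0.16 n3855 u pct1/99 [-0.089 -0.007  0.029] l [-0.059  0.051]
z0.18 n1451 u pct1/99 [-0.109 -0.046  0.013] l [-0.058  0.053]
z0.20 n1552 u pct1/99 [-0.144 -0.072 -0.006] l [-0.058  0.054]
z0.22 n1134 u pct1/99 [-0.145 -0.069 -0.025] l [-0.058  0.054]
z0.24 n1264 u pct1/99 [-0.122 -0.06  -0.044] l [-0.056  0.054]
z0.26 n1148 u pct1/99 [-0.108 -0.079 -0.059] l [-0.056  0.054]
z0.28 n649 u pct1/99 [-0.113 -0.073 -0.064] l [-0.047  0.029]
```

View pics/a3.png

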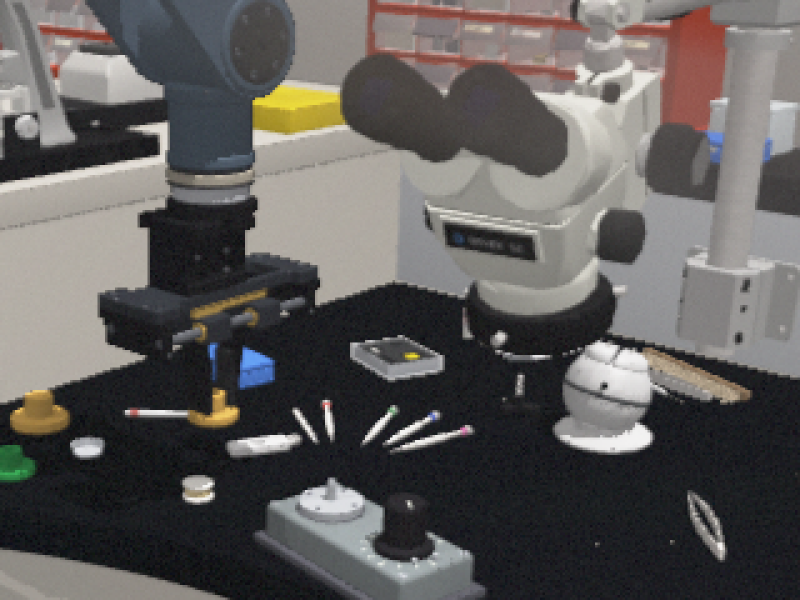

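View pics/b3.png

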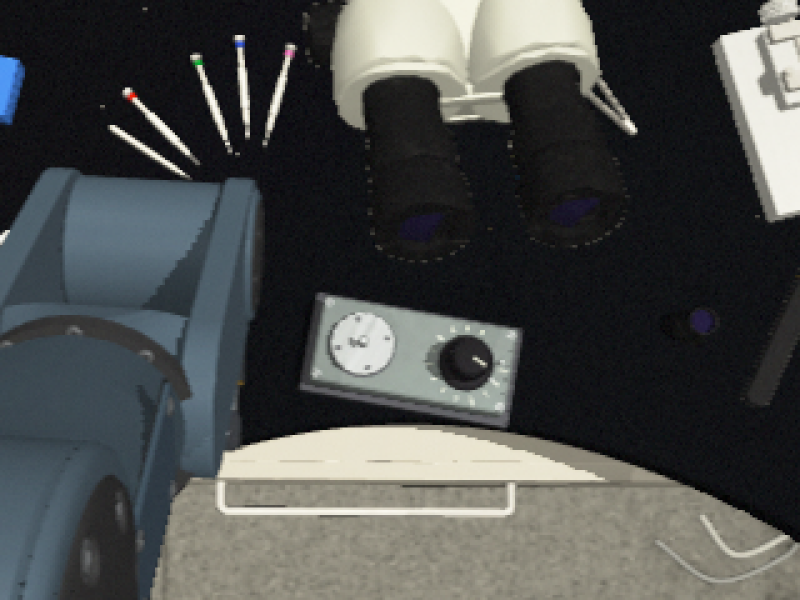

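```bash
python3 -m crank '[{"offset":[0.004,-0.015,0.003],"spin":0},{"offset":[0.004,-0.015,0.003],"spin":0},{"offset":[0,-0.005,0],"spin":0},{"offset":[0,-0.003,0],"spin":0}]'
cat > t.py <<'E'
from h import *
np.set_printoptions(precision=3,suppress=True)
s=bot.read_state()
print(s['time_s'],s['position'],'tau',s['tau'],'qv',s['qvel'],'F',s['force'],'M',s['moment'],'j',s['joint_positions'])
E
python3 t.py
```

```text
time_s: 6.55
position: [0.5114, 0.043, 0.2667]
tcp_rot: [[-0.001, -0.002, 1.0], [0.0, 1.0, 0.002], [-1.0, 0.0, -0.001]]
force: [0.9, -0.8, -0.6]
opening: 0.235
6.55 [0.511 0.043 0.267] tau [  0.036 -38.932  -9.624   0.023   0.027   0.018] qv [-2.769 -0.362  0.717  0.23  -0.01  -3.087] F [ 0.859 -0.762 -0.557] M [-0.069  0.067 -0.032] j [ -7.685  34.198 104.837   0.004  41.007  -7.795]
```

```bash
for i in 1; do python3 -m crank '[{"offset":[0,-0.003,0],"spin":0},{"offset":[0,-0.003,0],"spin":0},{"offset":[0,-0.003,0],"spin":0}]'; python3 t.py; done
```

```text
time_s: 6.85
position: [0.5112, 0.035, 0.2671]
tcp_rot: [[0.0, -0.004, 1.0], [-0.0, 1.0, 0.004], [-1.0, -0.0, 0.0]]
force: [-0.1, -0.2, -0.8]
opening: 0.239
6.85 [0.511 0.035 0.267] tau [  0.165 -38.933  -9.523   0.045   0.052   0.039] qv [-3.42  -0.2    0.153 -0.058 -0.18  -3.327] F [-0.111 -0.194 -0.833] M [-0.098  0.02  -0.012] j [ -8.599  34.11  104.947  -0.     40.942  -8.81 ]
```

```bash
python3 -m crank '[{"offset":[0,-0.002,0],"spin":0},{"offset":[0,-0.002,0],"spin":0}]' >/dev/null; python3 t.py
```

```text
7.05 [0.511 0.031 0.267] tau [  0.114 -38.962  -9.518   0.044   0.049   0.026] qv [-2.324 -0.064  0.231 -0.155 -0.172 -2.162] F [-0.133 -0.262 -0.483] M [-0.152  0.037  0.018] j [ -9.046  34.103 104.976   0.003  40.916  -9.252]
```

```bash
python3 -m crank '[{"offset":[0,-0.002,0],"spin":0},{"offset":[0,-0.002,0],"spin":0}]' >/dev/null; python3 t.py
```

```text
7.25 [0.511 0.027 0.267] tau [  0.155 -38.962  -9.504   0.046   0.051   0.026] qv [-2.283  0.03   0.139 -0.058 -0.217 -2.284] F [-0.332 -0.259  0.179] M [-0.105  0.044  0.028] j [ -9.499  34.096 105.004   0.001  40.896  -9.704]
```

```bash
python3 -m crank '[{"offset":[0,-0.002,0],"spin":0},{"offset":[0,-0.002,0],"spin":0}]' >/dev/null; python3 t.py; python3 - <<'E'
from h import *
for n in('scene','top'):
    c=bot.capture(n);save(c,n+'4')
a=cv2.imread('pics/scene4.png');b=cv2.imread('pics/top4.png')
cv2.imwrite('pics/a4.png',cv2.resize(a[40:280,200:520],(800,600),interpolation=3))
cv2.imwrite('pics/b4.png',cv2.resize(b[100:340,200:520],(800,600),interpolation=3))
E
```

```text
7.45 [0.511 0.023 0.267] tau [  0.164 -38.949  -9.495   0.046   0.052   0.026] qv [-2.246 -0.041  0.078  0.003 -0.051 -2.401] F [-0.323  0.033 -0.195] M [-0.076  0.052 -0.021] j [ -9.96   34.091 105.03    0.     40.879 -10.155]
```

View pics/b4.png

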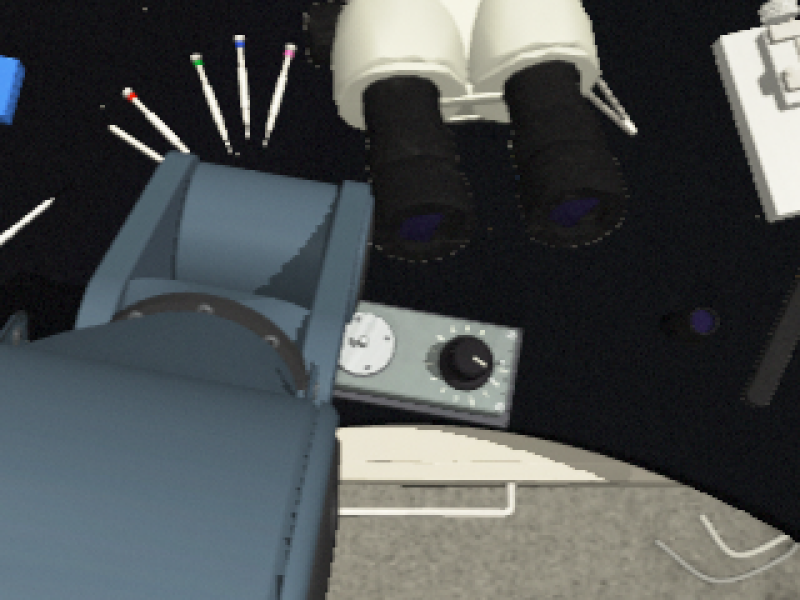

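View pics/a4.png

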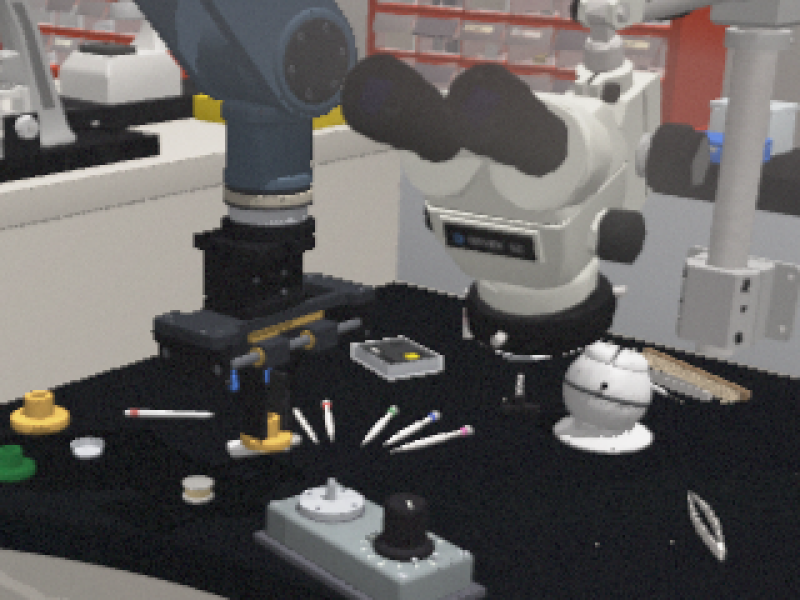

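```bash
python3 -m crank '[{"offset":[0,-0.002,0],"spin":0},{"offset":[0,-0.002,0],"spin":0}]' >/dev/null; python3 t.py
```

```text
7.75 [0.511 0.019 0.267] tau [  0.185 -38.934  -9.479   0.048   0.055   0.027] qv [-2.408 -0.038  0.061 -0.016 -0.116 -2.218] F [ 0.456 -0.265 -1.24 ] M [-0.068  0.098  0.038] j [-10.403  34.084 105.054   0.001  40.867 -10.607]
```

```bash
python3 -m crank '[{"offset":[0,-0.002,0],"spin":0},{"offset":[0,-0.001,0],"spin":0}]' >/dev/null; python3 t.py
```

```text
7.95 [0.511 0.016 0.267] tau [  0.06  -38.925  -9.473   0.04    0.053   0.005] qv [-1.035 -0.005  0.093  0.12   0.067 -1.004] F [-0.632 -0.03  -0.28 ] M [-0.133  0.063  0.026] j [-10.756  34.08  105.061  -0.002  40.855 -10.939]
```

```bash
python3 -m crank '[{"offset":[0,-0.002,0],"spin":0},{"offset":[0,-0.001,0],"spin":0}]' >/dev/null; python3 t.py
```

```text
8.15 [0.511 0.013 0.267] tau [  0.062 -38.918  -9.467   0.04    0.055   0.006] qv [-1.024 -0.014  0.107  0.04   0.041 -0.967] F [-0.241 -0.461 -1.284] M [-0.061  0.039  0.042] j [-11.091  34.077 105.072  -0.003  40.848 -11.279]
```

```bash
python3 -m crank '[{"offset":[0,-0.002,0],"spin":0},{"offset":[0,-0.001,0],"spin":0}]' >/dev/null; python3 t.py
```

```text
8.35 [0.511 0.01  0.267] tau [  0.065 -38.915  -9.463   0.04    0.055   0.006] qv [-1.016 -0.038  0.124 -0.056  0.059 -1.055] F [-0.259 -0.676 -0.386] M [-0.112  0.034  0.002] j [-11.426  34.073 105.08   -0.003  40.843 -11.618]
```

```bash
python3 -m crank '[{"offset":[0,-0.002,0],"spin":0},{"offset":[0,-0.001,0],"spin":0}]' >/dev/null; python3 t.py;  python3 clr.py | grep 'y-0.1' ; python3 - <<'E'
from h import *
for n in('scene','top'):
    c=bot.capture(n);save(c,n+'5')
a=cv2.imread('pics/scene5.png');b=cv2.imread('pics/top5.png')
cv2.imwrite('pics/5.png',np.hstack([cv2.resize(a[40:200,260:420],(400,400),interpolation=3),cv2.resize(b[120:280,260:420],(400,400),interpolation=3)]))
E
```

```text
8.55 [0.511 0.007 0.267] tau [  0.067 -38.911  -9.461   0.04    0.056   0.006] qv [-1.062 -0.025 -0.028  0.078 -0.009 -1.057] F [-0.051  0.196 -0.181] M [-0.079  0.046 -0.018] j [-11.765  34.071 105.086  -0.003  40.839 -11.953]
y-0.18 x0.52 n119 z 0.346..0.365; y-0.18 x0.54 n424 z 0.345..0.389; y-0.18 x0.56 n165 z 0.337..0.387; y-0.18 x0.58 n136 z 0.333..0.370; y-0.18 x0.60 n53 z 0.327..0.362; 
y-0.16 x0.52 n209 z 0.343..0.359; y-0.16 x0.54 n574 z 0.341..0.396; y-0.16 x0.56 n194 z 0.329..0.394; y-0.16 x0.58 n162 z 0.326..0.382; y-0.16 x0.60 n173 z 0.318..0.374; 
y-0.14 x0.52 n230 z 0.347..0.373; y-0.14 x0.54 n426 z 0.362..0.394; y-0.14 x0.56 n199 z 0.373..0.390; y-0.14 x0.58 n187 z 0.366..0.379; y-0.14 x0.60 n155 z 0.355..0.373; 
y-0.12 x0.52 n9 z 0.363..0.370; y-0.12 x0.54 n59 z 0.364..0.377; y-0.12 x0.56 n61 z 0.352..0.375; y-0.12 x0.58 n74 z 0.350..0.366; y-0.12 x0.60 n52 z 0.340..0.360; 
y-0.10 x0.52 n211 z 0.349..0.381; y-0.10 x0.54 n187 z 0.345..0.386; y-0.10 x0.56 n86 z 0.342..0.378; y-0.10 x0.58 n27 z 0.339..0.360;
```

View pics/5.png

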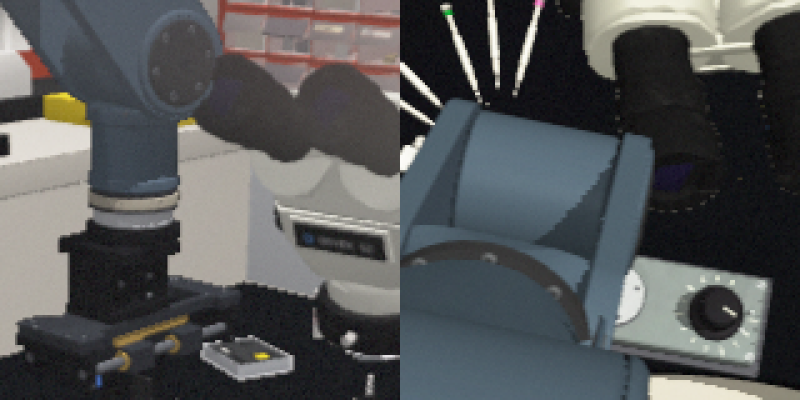

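```bash
python3 -m crank '[{"offset":[0,-0.002,0],"spin":0},{"offset":[0,-0.001,0],"spin":0}]' >/dev/null; python3 t.py
```

```text
8.95 [0.511 0.004 0.267] tau [  0.101 -38.911  -9.446   0.042   0.058   0.007] qv [-1.081  0.13   0.062  0.018  0.032 -1.097] F [ 0.268  0.595 -1.095] M [-0.118  0.028  0.026] j [-12.093  34.068 105.089  -0.005  40.836 -12.288]
```

```bash
python3 -m crank '[{"offset":[0,-0.002,0],"spin":0},{"offset":[0,-0.001,0],"spin":0}]' >/dev/null; python3 t.py
```

```text
9.15 [0.511 0.001 0.267] tau [  0.083 -38.912  -9.456   0.04    0.057   0.006] qv [-1.14  -0.109  0.072  0.147  0.054 -1.039] F [ 0.802  0.475 -0.4  ] M [-0.12   0.056  0.   ] j [-12.439  34.072 105.09   -0.003  40.836 -12.622]
```

```bash
python3 -m crank '[{"offset":[0,-0.002,0],"spin":0},{"offset":[0,-0.001,0],"spin":0}]' >/dev/null; python3 t.py
```

```text
9.35 [ 0.511 -0.002  0.267] tau [  0.07  -38.91   -9.458   0.04    0.057   0.006] qv [-1.012  0.098 -0.036  0.085  0.078 -1.005] F [ 0.54   0.389 -0.379] M [-0.096  0.059  0.017] j [-12.775  34.068 105.087  -0.003  40.839 -12.959]
```

```bash
python3 -m crank '[{"offset":[0,-0.002,0],"spin":0},{"offset":[0,-0.001,0],"spin":0}]' >/dev/null; python3 t.py
```

```text
9.55 [ 0.511 -0.005  0.267] tau [  0.065 -38.912  -9.458   0.039   0.057   0.006] qv [-1.057 -0.064  0.065  0.064 -0.034 -1.071] F [ 0.616 -0.614 -0.189] M [-0.102  0.099 -0.018] j [-13.109  34.073 105.083  -0.002  40.842 -13.296]
```

```bash
python3 -m crank '[{"offset":[0,-0.002,0],"spin":0},{"offset":[0,-0.001,0],"spin":0}]' >/dev/null; python3 t.py;  python3 - <<'E'
from h import *
for n in('scene','top'):
    c=bot.capture(n);save(c,n+'6')
a=cv2.imread('pics/scene6.png');b=cv2.imread('pics/top6.png')
cv2.imwrite('pics/6.png',np.hstack([cv2.resize(a[40:200,260:420],(400,400),interpolation=3),cv2.resize(b[120:280,260:420],(400,400),interpolation=3)]))
E
```

```text
9.75 [ 0.511 -0.008  0.267] tau [  0.065 -38.915  -9.459   0.039   0.058   0.006] qv [-1.094 -0.11   0.01   0.054  0.138 -1.036] F [-1.331 -0.576 -0.064] M [-0.148  0.097  0.014] j [-13.443  34.076 105.078  -0.002  40.845 -13.631]
```

View pics/6.png

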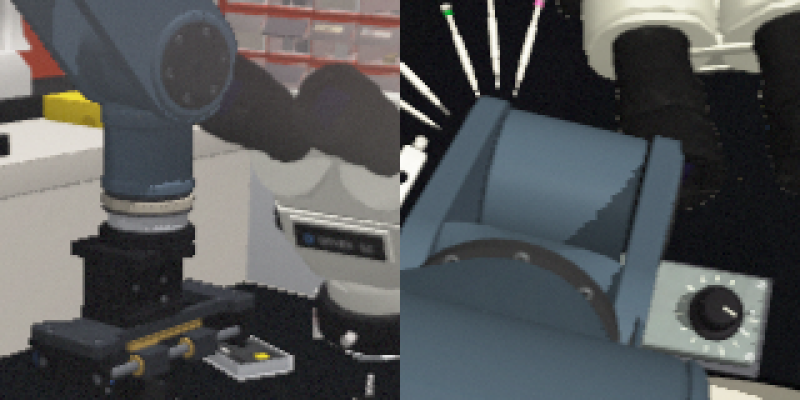

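```bash
python3 -m crank '[{"offset":[0,-0.002,0],"spin":0},{"offset":[0,-0.002,0],"spin":0},{"offset":[0,-0.002,0],"spin":0},{"offset":[0,-0.001,0],"spin":0}]' >/dev/null; python3 t.py
```

```text
10.25 [ 0.512 -0.015  0.267] tau [  0.064 -38.928  -9.468   0.038   0.057   0.005] qv [-1.058 -0.121 -0.018  0.074 -0.09  -1.033] F [ 0.204  0.062 -0.566] M [-0.078  0.122  0.047] j [-14.228  34.083 105.047  -0.002  40.862 -14.409]
```

```bash
python3 -m crank '[{"offset":[0,-0.002,0],"spin":0},{"offset":[0,-0.002,0],"spin":0},{"offset":[0,-0.002,0],"spin":0},{"offset":[0,-0.001,0],"spin":0}]' >/dev/null; python3 t.py
```

```text
10.65 [ 0.512 -0.022  0.267] tau [  0.051 -38.946  -9.478   0.037   0.058   0.005] qv [-0.962  0.044 -0.029  0.025  0.079 -0.946] F [ 0.182 -0.124 -1.141] M [-0.097  0.029 -0.   ] j [-15.005  34.098 105.008  -0.004  40.887 -15.187]
```

```bash
python3 -m crank '[{"offset":[0,-0.002,0],"spin":0},{"offset":[0,-0.002,0],"spin":0},{"offset":[0,-0.002,0],"spin":0},{"offset":[0,-0.001,0],"spin":0}]' >/dev/null; python3 t.py
```

```text
11.05 [ 0.512 -0.029  0.267] tau [  0.051 -38.972  -9.489   0.037   0.059   0.005] qv [-0.919  0.022 -0.044  0.014  0.052 -0.984] F [-0.058  0.13  -0.591] M [-0.085  0.069  0.045] j [-15.774  34.117 104.955  -0.001  40.922 -15.96 ]
```

```bash
python3 -m crank '[{"offset":[0,-0.002,0],"spin":0},{"offset":[0,-0.002,0],"spin":0},{"offset":[0,-0.002,0],"spin":0},{"offset":[0,-0.001,0],"spin":0}]' >/dev/null; python3 t.py
```

```text
11.45 [ 0.512 -0.036  0.267] tau [  0.052 -39.005  -9.504   0.036   0.059   0.005] qv [-0.986  0.035 -0.188  0.036  0.119 -0.914] F [-0.999  0.189 -0.479] M [-0.127  0.065  0.012] j [-16.544  34.139 104.89   -0.003  40.969 -16.727]
```

```bash
python3 -m crank '[{"offset":[0,-0.002,0],"spin":0},{"offset":[0,-0.002,0],"spin":0},{"offset":[0,-0.002,0],"spin":0},{"offset":[0,-0.002,0],"spin":0},{"offset":[0,-0.002,0],"spin":0},{"offset":[0,-0.001,0],"spin":0},{"offset":[0,0,0],"spin":0}]' >/dev/null; python3 t.py;python3 st.py .5118 -.0481 .267;  python3 - <<'E'
from h import *
for n in('scene','top'):
    c=bot.capture(n);save(c,n+'7')
a=cv2.imread('pics/scene7.png');b=cv2.imread('pics/top7.png')
cv2.imwrite('pics/7.png',np.hstack([cv2.resize(a[130:290,260:420],(400,400),interpolation=3),cv2.resize(b[120:280,300:460],(400,400),interpolation=3)]))
cv2.imwrite('pics/7a.png',cv2.resize(a[190:270,290:410],(800,533),interpolation=3))
E
```

```text
12.15 [ 0.512 -0.047  0.267] tau [ -0.067 -39.062  -9.554   0.034   0.059  -0.008] qv [ 0.235 -0.073 -0.06   0.156  0.098  0.051] F [ 0.35  -0.205 -0.096] M [-0.13   0.109 -0.074] j [-17.739  34.184 104.757   0.     41.056 -17.919]
time_s 12.15
joint_positions [-17.7388  34.1839 104.757    0.0002  41.0563 -17.9192]
position [ 0.5116 -0.0471  0.2671]
force [ 0.3502 -0.2055 -0.0964]
moment [-0.13    0.1095 -0.0741]
opening 0.24181479136720443
[[ 0.     -0.0031  1.    ]
 [-0.      1.      0.0031]
 [-1.     -0.      0.    ]]
tool delta [ 0.0001 -0.001   0.0002]
```

View pics/7.png

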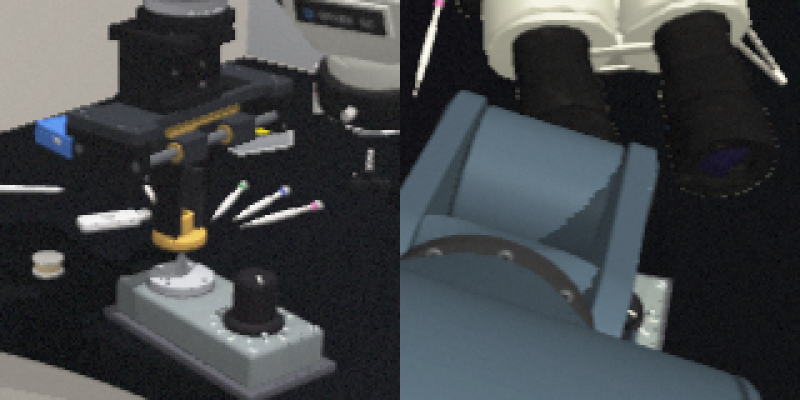

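View pics/7a.png

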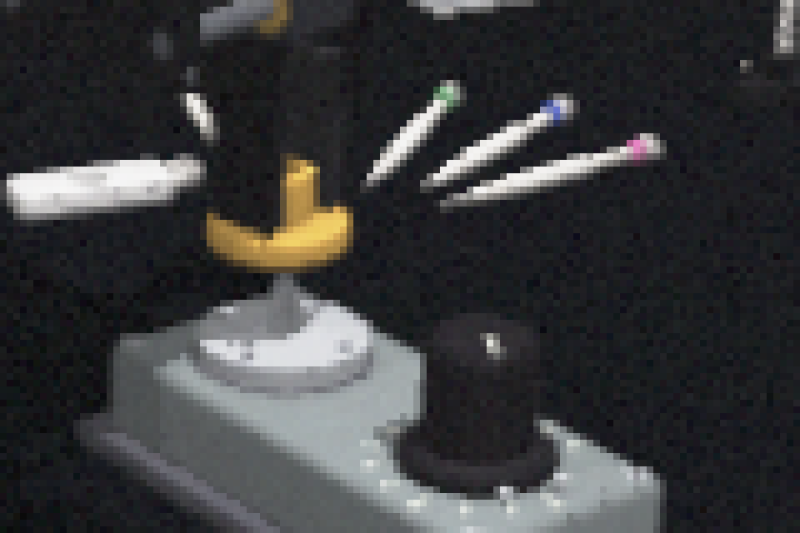

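```bash
python3 -m crank '[{"offset":[0.005,-0.001,0],"spin":0},{"offset":[0.004,0,0],"spin":0},{"offset":[0.002,0,0],"spin":0},{"offset":[0.002,0,0],"spin":0}]' >/dev/null; python3 t.py
```

```text
12.65 [ 0.512 -0.048  0.254] tau [ -0.009 -39.565  -8.88    0.039   0.094  -0.   ] qv [-0.042  1.94   0.502 -0.081 -2.668 -0.036] F [-0.273  0.957  0.386] M [-0.063 -0.004 -0.011] j [-17.828  35.587 105.158   0.     39.291 -18.025]
```

```bash
python3 -m crank '[{"offset":[0.002,0,0],"spin":0},{"offset":[0.001,0,0],"spin":0},{"offset":[0.001,0,0],"spin":0}]' >/dev/null; python3 t.py
```

```text
12.95 [ 0.512 -0.048  0.25 ] tau [ -0.002 -39.578  -8.699   0.039   0.076   0.   ] qv [ 0.07   0.874  0.326  0.118 -1.296  0.09 ] F [0.099 0.169 0.125] M [-0.101 -0.012  0.015] j [-17.829  35.971 105.259   0.001  38.769 -18.024]
```

```bash
python3 -m crank '[{"offset":[0.002,0,0],"spin":0},{"offset":[0.002,0,0],"spin":0},{"offset":[0.001,0,0],"spin":0}]' >/dev/null; python3 t.py
```

```text
13.25 [ 0.512 -0.048  0.245] tau [  0.043 -39.726  -8.428   0.054   0.087   0.   ] qv [-0.022  0.95   0.2   -0.031 -1.345  0.025] F [ 0.283 -0.949 -1.273] M [-0.104 -0.01  -0.032] j [-17.83   36.509 105.4    -0.004  38.095 -18.024]
```

```bash
python3 -m crank '[{"offset":[0.002,0,0],"spin":0},{"offset":[0.002,0,0],"spin":0},{"offset":[0.001,0,0],"spin":0}]' >/dev/null; python3 t.py
```

```text
13.55 [ 0.512 -0.048  0.24 ] tau [  0.197 -39.667  -7.945   0.097   0.165  -0.   ] qv [-0.094  0.988  0.258 -0.033 -1.118 -0.086] F [0.338 0.084 0.02 ] M [-0.234  0.064  0.013] j [-17.835  37.043 105.516  -0.008  37.424 -18.025]
```

```bash
python3 -m crank '[{"offset":[0.001,0,0],"spin":0},{"offset":[0.001,0,0],"spin":0},{"offset":[0.001,0,0],"spin":0}]' >/dev/null; python3 t.py
```

```text
13.85 [ 0.512 -0.048  0.237] tau [  0.309 -39.581  -7.63    0.144   0.244  -0.001] qv [-0.055  1.011  0.244 -0.406 -1.447 -0.003] F [-0.24  -1.963  1.442] M [-0.354  0.032  0.03 ] j [-17.833  37.347 105.586  -0.009  37.035 -18.025]
```

```bash
python3 -m crank '[{"offset":[0.0005,-0.001,0],"spin":0},{"offset":[0.001,-0.0005,0],"spin":0},{"offset":[0,0,0],"spin":0}]' >/dev/null; python3 t.py
```

```text
14.15 [ 0.512 -0.049  0.237] tau [ -2.499 -34.719  -7.675  -0.759  -0.466   0.004] qv [ 0.167 -0.071  0.025 -0.24  -0.228  0.122] F [-0.321  5.304 11.067] M [ 0.724  0.085 -0.01 ] j [-17.93   37.37  105.599   0.166  37.004 -18.193]
```

```bash
python3 -m crank '[{"offset":[0,0,0],"spin":0},{"offset":[0,0,0],"spin":0},{"offset":[0,0,0],"spin":0},{"offset":[0,0,0],"spin":0},{"offset":[0,0,0],"spin":0}]' 0.06; python3 t.py
python3 -m crank '[{"offset":[-0.005,0,0],"spin":0},{"offset":[-0.015,0,0],"spin":0},{"offset":[-0.02,0,0],"spin":0},{"offset":[-0.01,0,0],"spin":0}]' ; python3 t.py
python3 - <<'E'
from h import *
for n in('scene','top'):
    c=bot.capture(n);save(c,n+'8')
a=cv2.imread('pics/scene8.png')
cv2.imwrite('pics/8a.png',cv2.resize(a[190:290,280:430],(800,533),interpolation=3))
E
```

```text
time_s: 14.65
position: [0.5115, -0.0495, 0.2353]
tcp_rot: [[-0.001, -0.003, 1.0], [0.0, 1.0, 0.003], [-1.0, 0.0, -0.001]]
force: [0.3, 0.0, 0.2]
opening: 0.61
14.65 [ 0.511 -0.05   0.235] tau [  0.022 -39.798  -7.919   0.036   0.062  -0.   ] qv [-0.025 -0.002 -0.049 -0.013 -0.043 -0.159] F [0.277 0.02  0.155] M [-0.068  0.063 -0.026] j [-18.004  37.539 105.618  -0.005  36.878 -18.187]
time_s: 15.05
position: [0.5119, -0.0496, 0.287]
tcp_rot: [[0.002, -0.003, 1.0], [-0.001, 1.0, 0.003], [-1.0, -0.001, 0.002]]
force: [0.9, 0.2, 0.2]
opening: 0.686
15.05 [ 0.512 -0.05   0.287] tau [  0.069 -37.651 -10.019   0.04    0.042  -0.002] qv [-0.033 -9.321 -3.055 -0.064 12.85  -0.018] F [0.94  0.186 0.24 ] M [-0.123  0.062  0.016] j [-17.995  32.176 104.019  -0.     43.69  -18.187]
```

View pics/8a.png

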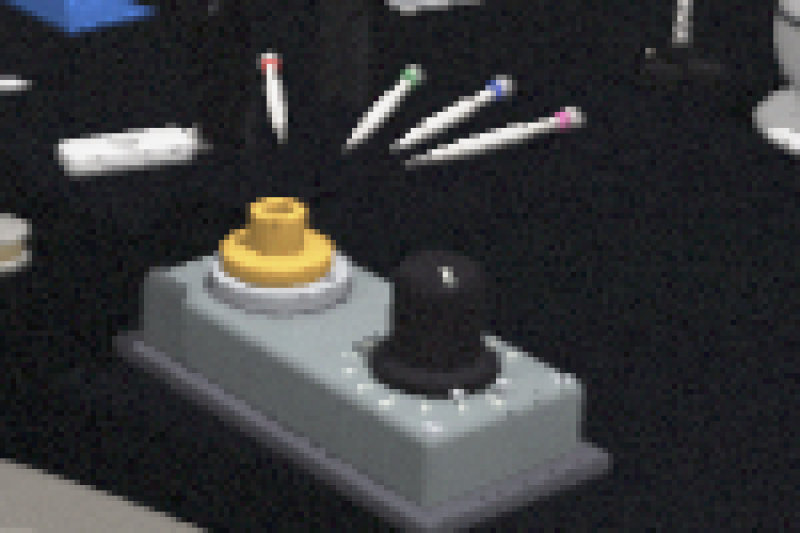

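```bash
python3 -m crank '[{"offset":[0,-0.004,-0.002],"spin":0},{"offset":[0,-0.006,-0.002],"spin":0},{"offset":[0,-0.006,-0.002],"spin":0},{"offset":[0,-0.006,-0.002],"spin":0},{"offset":[0,-0.006,-0.002],"spin":0}]' >/dev/null; python3 t.py
```

```text
15.65 [ 0.501 -0.078  0.285] tau [  0.563 -37.8   -10.139   0.04    0.082   0.084] qv [-7.201 -0.817  1.31  -0.007 -0.833 -7.181] F [-0.411 -0.019 -0.074] M [-0.111  0.042 -0.019] j [-21.498  32.013 105.006  -0.003  43.026 -21.667]
```

```bash
python3 -m crank '[{"offset":[0,-0.006,-0.002],"spin":0},{"offset":[0,-0.006,-0.002],"spin":0},{"offset":[0,-0.006,-0.002],"spin":0},{"offset":[0,-0.006,-0.001],"spin":0}]' >/dev/null; python3 t.py
```

```text
16.05 [ 0.495 -0.102  0.286] tau [  0.436 -37.667 -10.054   0.032   0.062   0.075] qv [-6.867  0.164 -0.55   0.086  0.101 -6.636] F [ 0.418  0.291 -0.258] M [-0.011  0.074 -0.017] j [-24.357  31.835 105.361  -0.     42.813 -24.543]
```

```bash
python3 -m crank '[{"offset":[0,-0.006,0],"spin":0},{"offset":[0,-0.006,0],"spin":0},{"offset":[0,-0.006,0],"spin":0},{"offset":[0,-0.006,0],"spin":0}]' >/dev/null; python3 t.py; python3 st.py .495 -.1372 .229
```

```text
16.45 [ 0.495 -0.126  0.286] tau [  0.409 -38.127 -10.182   0.033   0.055   0.071] qv [-6.168  0.87  -2.072  0.004  1.391 -6.101] F [ 0.894  0.088 -0.456] M [-0.088  0.004  0.074] j [-26.839  32.137 104.547  -0.001  43.305 -27.035]
time_s 16.45
joint_positions [-26.8392  32.1367 104.5474  -0.0013  43.3046 -27.0351]
position [ 0.4949 -0.126   0.2856]
force [ 0.894   0.0875 -0.4555]
moment [-0.0878  0.004   0.0737]
opening 0.6867653952117385
[[ 0.0002 -0.0034  1.    ]
 [-0.0001  1.      0.0034]
 [-1.     -0.0001  0.0002]]
tool delta [ 0.0566 -0.0112  0.    ]
```

```bash
python3 -m crank '[{"offset":[0,-0.006,0],"spin":0},{"offset":[0.005,-0.0045,0],"spin":0},{"offset":[0.015,0,0],"spin":0},{"offset":[0.015,0,0],"spin":0},{"offset":[0.005,0,0],"spin":0},{"offset":[0,0,0],"spin":0}]' >/dev/null; python3 t.py
python3 - <<'E'
from h import *
for n in('scene','top'):
    c=bot.capture(n);save(c,n+'9')
a=cv2.imread('pics/scene9.png')
cv2.imwrite('pics/9a.png',cv2.resize(a[180:300,280:440],(800,600),interpolation=3))
E
```

```text
17.05 [ 0.495 -0.136  0.245] tau [ -0.072 -38.916  -8.287   0.03    0.022  -0.001] qv [ 0.198 -1.348 -0.731 -0.052  0.431  0.107] F [ 0.759  0.575 -0.517] M [-0.036  0.093  0.024] j [-27.87   36.503 105.49   -0.001  38.129 -28.062]
```

View pics/9a.png

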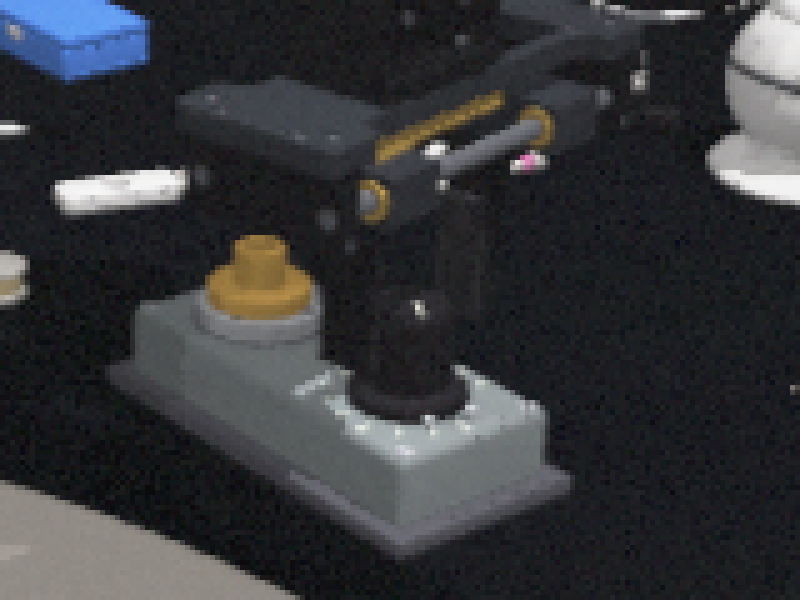

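```bash
python3 -m crank '[{"offset":[0.008,-0.001,0],"spin":0},{"offset":[0.008,0,0],"spin":0},{"offset":[0,0,0],"spin":0}]' >/dev/null; python3 t.py
python3 -m crank '[{"offset":[0,0,0],"spin":0},{"offset":[0,0,0],"spin":0},{"offset":[0,0,0],"spin":0},{"offset":[0,0,0],"spin":0},{"offset":[0,0,0],"spin":0},{"offset":[0,0,0],"spin":0},{"offset":[0,0,0],"spin":0}]' 0.0; python3 t.py
```

```text
17.45 [ 0.495 -0.137  0.229] tau [ -0.059 -39.866  -7.812   0.03   -0.038   0.   ] qv [ 0.091 -0.69  -0.211 -0.052  0.892 -0.028] F [-1.017  0.727  0.567] M [-0.041  0.073 -0.055] j [-27.959  38.233 105.856  -0.001  36.015 -28.155]
time_s: 18.15
position: [0.4958, -0.1371, 0.2298]
tcp_rot: [[0.003, -0.003, 1.0], [-0.001, 1.0, 0.003], [-1.0, -0.001, 0.003]]
force: [4.7, 2.0, -1.0]
opening: 0.372
18.15 [ 0.496 -0.137  0.23 ] tau [ -1.729 -39.972  -5.655  -0.668   0.953  -0.005] qv [ 0.046  0.064  0.051 -0.074  0.044 -0.024] F [ 4.727  2.048 -0.979] M [ 0.286 -0.716  0.02 ] j [-27.928  38.134 105.732   0.066  35.956 -28.151]
```

```bash
python3 -m crank '[{"offset":[0,0.0003,0.001],"spin":0},{"offset":[0,0,0],"spin":0}]' >/dev/null; python3 t.py
cat > k.py <<'E'
from h import *
s=bot.read_state();z=s['tcp_rot'][:,2]
print('t%.2f cw-angle %.2f Mz %.3f tau6 %.3f F %s open %.3f pos %s'%(s['time_s'],-np.degrees(np.arctan2(z[1],z[0])),s['moment'][2],s['tau'][5],np.round(s['force'],1),s['opening'],np.round(s['position'],4)))
E
python3 k.py
python3 -m crank '[{"offset":[0,0,0],"spin":-0.07},{"offset":[0,0,0],"spin":-0.07},{"offset":[0,0,0],"spin":0}]' >/dev/null; python3 k.py
```

```text
18.35 [ 0.496 -0.137  0.23 ] tau [ -0.086 -39.185  -5.881  -0.094   0.805   0.018] qv [-0.03  -0.018  0.097  0.313 -0.283 -0.138] F [ 2.577 -0.694  0.655] M [-0.224 -0.358 -0.018] j [-27.88   38.159 105.645  -0.041  36.116 -28.069]
t18.35 cw-angle -0.22 Mz -0.018 tau6 0.018 F [ 2.6 -0.7  0.7] open 0.371 pos [ 0.4962 -0.137   0.2298]
t18.65 cw-angle -8.19 Mz -0.086 tau6 -0.327 F [3.6 0.2 0.3] open 0.370 pos [ 0.4963 -0.137   0.2298]
```

```bash

python3 -m crank '[{"offset":[0,0,0],"spin":-0.07},{"offset":[0,0,0],"spin":-0.07}]' >/dev/null; python3 k.py
```

```text
t18.85 cw-angle -16.29 Mz 0.025 tau6 0.504 F [4.1 0.4 1. ] open 0.371 pos [ 0.4964 -0.137   0.2298]
```

```bash

python3 -m crank '[{"offset":[0,0,0],"spin":-0.07},{"offset":[0,0,0],"spin":-0.07}]' >/dev/null; python3 k.py
```

```text
t19.05 cw-angle -24.32 Mz 0.027 tau6 0.440 F [ 3.3  0.6 -1.1] open 0.373 pos [ 0.4965 -0.137   0.2298]
```

```bash

python3 -m crank '[{"offset":[0,0,0],"spin":-0.07},{"offset":[0,0,0],"spin":-0.07}]' >/dev/null; python3 k.py
```

```text
t19.25 cw-angle -32.09 Mz -0.754 tau6 -0.354 F [ 4.2 -1.1 -0.3] open 0.369 pos [ 0.4965 -0.137   0.2298]
```

```bash

python3 -m crank '[{"offset":[0,0,0],"spin":0},{"offset":[0,0,0],"spin":0}]' >/dev/null; python3 k.py
python3 -m crank '[{"offset":[0,0,0],"spin":0.02}]' >/dev/null; python3 k.py
python3 -m crank '[{"offset":[0,0,0],"spin":0.02}]' >/dev/null; python3 k.py
python3 -m crank '[{"offset":[0,0,0],"spin":0.0}]' >/dev/null; python3 k.py
```

```text
t19.45 cw-angle -32.00 Mz -0.724 tau6 -0.723 F [ 4.8 -0.3  0.1] open 0.373 pos [ 0.4965 -0.137   0.2298]
t19.55 cw-angle -30.92 Mz -0.282 tau6 -0.490 F [ 5.6  0.6 -0.5] open 0.372 pos [ 0.4965 -0.137   0.2298]
t19.65 cw-angle -29.89 Mz -0.034 tau6 -0.123 F [ 5.   0.9 -1. ] open 0.372 pos [ 0.4966 -0.1369  0.2298]
t19.75 cw-angle -29.94 Mz -0.054 tau6 0.020 F [ 5.9  1.6 -1. ] open 0.370 pos [ 0.4966 -0.1369  0.2298]
```

```bash
python3 -m crank '[{"offset":[0,0,0],"spin":0.07},{"offset":[0,0,0],"spin":0.07}]' >/dev/null; python3 k.py
```

```text
t19.95 cw-angle -21.83 Mz 0.132 tau6 -0.364 F [ 4.6  0.9 -0.2] open 0.373 pos [ 0.4965 -0.1369  0.2298]
```

```bash
python3 -m crank '[{"offset":[0,0,0],"spin":0.07}]' >/dev/null; python3 k.py;python3 -m crank '[{"offset":[0,0,0],"spin":0.07}]' >/dev/null; python3 k.py
```

```text
t20.05 cw-angle -17.82 Mz 0.098 tau6 -0.405 F [ 5.  -0.3 -0. ] open 0.369 pos [ 0.4965 -0.1369  0.2298]
t20.15 cw-angle -13.79 Mz -0.025 tau6 -0.490 F [ 4.3 -0.9 -0. ] open 0.371 pos [ 0.4964 -0.1369  0.2298]
```

```bash
python3 -m crank '[{"offset":[0,0,0],"spin":0.07}]' >/dev/null; python3 k.py;python3 -m crank '[{"offset":[0,0,0],"spin":0.07}]' >/dev/null; python3 k.py;python3 -m crank '[{"offset":[0,0,0],"spin":0}]' >/dev/null; python3 k.py
```

```text
t20.25 cw-angle -9.76 Mz -0.116 tau6 -0.520 F [ 4.8 -1.1  0.1] open 0.368 pos [ 0.4963 -0.137   0.2297]
t20.35 cw-angle -5.76 Mz -0.001 tau6 -0.468 F [ 4.  -0.5 -0. ] open 0.370 pos [ 0.4963 -0.137   0.2297]
t20.45 cw-angle -5.93 Mz 0.029 tau6 0.223 F [ 4.5 -0.8 -0.1] open 0.370 pos [ 0.4963 -0.137   0.2298]
```

```bash
for i in 1 2 3 4 5 6; do :; done; python3 -m crank '[{"offset":[0,0,0],"spin":0.07}]' >/dev/null; python3 k.py;python3 -m crank '[{"offset":[0,0,0],"spin":0.07}]' >/dev/null; python3 k.py;python3 -m crank '[{"offset":[0,0,0],"spin":0.07}]' >/dev/null; python3 k.py;python3 -m crank '[{"offset":[0,0,0],"spin":0.07}]' >/dev/null; python3 k.py;python3 -m crank '[{"offset":[0,0,0],"spin":0.07}]' >/dev/null; python3 k.py;python3 -m crank '[{"offset":[0,0,0],"spin":0.07}]' >/dev/null; python3 k.py
```

```text
t20.55 cw-angle -1.94 Mz 0.026 tau6 -0.594 F [ 3.7 -0.7  1.1] open 0.371 pos [ 0.4963 -0.137   0.2298]
t20.65 cw-angle 2.11 Mz 0.084 tau6 -0.363 F [ 3.2 -1.3  0.6] open 0.372 pos [ 0.4962 -0.137   0.2298]
t20.75 cw-angle 6.13 Mz 0.069 tau6 -0.403 F [ 4.1 -1.   0.7] open 0.374 pos [ 0.4962 -0.137   0.2298]
t20.85 cw-angle 10.16 Mz -0.017 tau6 -0.488 F [ 4.5 -1.5  0.8] open 0.372 pos [ 0.4961 -0.137   0.2298]
t20.95 cw-angle 14.19 Mz -0.054 tau6 -0.520 F [ 2.9 -1.7  1. ] open 0.373 pos [ 0.4961 -0.137   0.2298]
t21.05 cw-angle 18.19 Mz -0.020 tau6 -0.469 F [ 3.9 -1.6  1.1] open 0.371 pos [ 0.496  -0.137   0.2297]
```

```bash
python3 -m crank '[{"offset":[0,0,0],"spin":0.07}]' >/dev/null; python3 k.py;python3 -m crank '[{"offset":[0,0,0],"spin":0.07}]' >/dev/null; python3 k.py;python3 -m crank '[{"offset":[0,0,0],"spin":0.07}]' >/dev/null; python3 k.py;python3 -m crank '[{"offset":[0,0,0],"spin":0.07}]' >/dev/null; python3 k.py;python3 -m crank '[{"offset":[0,0,0],"spin":0.05}]' >/dev/null; python3 k.py;python3 -m crank '[{"offset":[0,0,0],"spin":0}]' >/dev/null; python3 k.py
```

```text
t21.15 cw-angle 22.18 Mz 0.011 tau6 -0.389 F [ 3.7 -1.2 -0.1] open 0.369 pos [ 0.496  -0.137   0.2297]
t21.25 cw-angle 26.17 Mz 0.077 tau6 -0.355 F [ 3.8 -0.8  0.2] open 0.368 pos [ 0.4959 -0.137   0.2297]
t21.35 cw-angle 30.18 Mz 0.073 tau6 -0.404 F [ 3. -2.  1.] open 0.370 pos [ 0.4959 -0.1369  0.2297]
t21.45 cw-angle 34.22 Mz -0.005 tau6 -0.489 F [ 2.7 -1.1  2.1] open 0.368 pos [ 0.4958 -0.1369  0.2297]
t21.55 cw-angle 37.07 Mz -0.035 tau6 -0.330 F [ 2.8 -1.5  0.9] open 0.367 pos [ 0.4958 -0.1369  0.2298]
t21.65 cw-angle 36.96 Mz -0.007 tau6 0.096 F [ 2.8 -2.3  0.9] open 0.374 pos [ 0.4958 -0.1369  0.2297]
```

```bash
python3 -m crank '[{"offset":[0,0,0],"spin":0.05},{"offset":[0,0,0],"spin":0.04}]' >/dev/null; python3 k.py;python3 -m crank '[{"offset":[0,0,0],"spin":0.02}]' >/dev/null; python3 k.py;python3 -m crank '[{"offset":[0,0,0],"spin":0}]' >/dev/null; python3 k.py;python3 -m crank '[{"offset":[0,0,0],"spin":0}]' >/dev/null; python3 k.py
python3 - <<'E'
from h import *
for n in('scene','top'):
    c=bot.capture(n);save(c,n+'10')
a=cv2.imread('pics/scene10.png')
cv2.imwrite('pics/10a.png',cv2.resize(a[200:290,290:410],(800,600),interpolation=3))
E
```

```text
t21.85 cw-angle 42.15 Mz -0.030 tau6 -0.251 F [ 2.8 -1.   1.3] open 0.371 pos [ 0.4958 -0.1369  0.2297]
t21.95 cw-angle 43.27 Mz 0.042 tau6 -0.054 F [ 3.3 -2.3  2.8] open 0.372 pos [ 0.4958 -0.1369  0.2297]
t22.05 cw-angle 43.25 Mz -0.042 tau6 0.054 F [ 2.  -2.9  3. ] open 0.370 pos [ 0.4958 -0.1369  0.2297]
t22.15 cw-angle 43.26 Mz 0.038 tau6 -0.007 F [ 1.5 -2.5  3.4] open 0.372 pos [ 0.4958 -0.1369  0.2297]
```

View pics/10a.png

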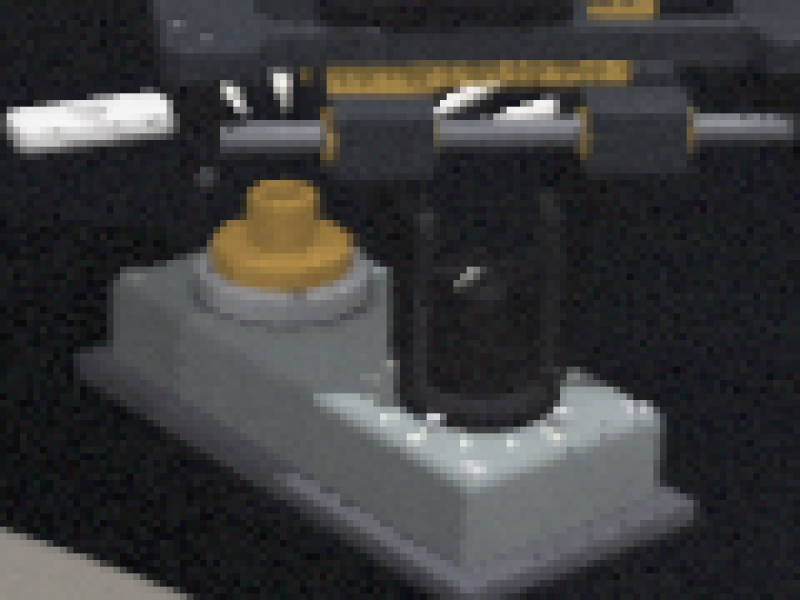

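```bash
python3 - <<'E'
from h import *
c=bot.capture('scene')
k=np.array([.4926,-.1375]) # scene-camera-frame knob axis
p=px2w(c,0,0,z=.04)
hd=np.array([.0165,.0885]);ny=np.degrees(np.arctan2(-hd[1],-hd[0]))
for nm,u,v in(('start',365.9,264.1),('now',355,262.7)):
  for z in(.038,.044):
    w=px2w(c,u,v,z=z)[:2]-k;a=np.degrees(np.arctan2(w[1],w[0]));print(nm,z,np.hypot(*w),(ny-a)%360)
# predicted positions of pointer tip for angles
for th in(0,24,48,72,96):
    a=np.radians(ny-th);print(th,[w2px(c,[k[0]+r*np.cos(a),k[1]+r*np.sin(a),.040]).round(1) for r in(.024,.029,.034)])
a=c['pixels'];cv2.imwrite('pics/11.png',cv2.resize(a[242:278,335:389],(810//1-10,533),interpolation=0))
E
```

```text
start 0.038 0.02453466227333727 16.918419094465122
start 0.044 0.03537200029473171 25.250523991264558
now 0.038 0.021236084757712437 70.8271086065004
now 0.044 0.03196604947209398 60.57599532301553
0 [array([369. , 262.2]), array([370.7, 263.2]), array([372.5, 264.2])]
24 [array([364.4, 263.2]), array([365.2, 264.4]), array([366. , 265.6])]
48 [array([359.1, 263.2]), array([358.8, 264.4]), array([358.4, 265.6])]
72 [array([354.1, 262.2]), array([352.7, 263.2]), array([351.3, 264.2])]
96 [array([350.3, 260.5]), array([348.1, 261.1]), array([345.9, 261.7])]
```

View pics/11.png

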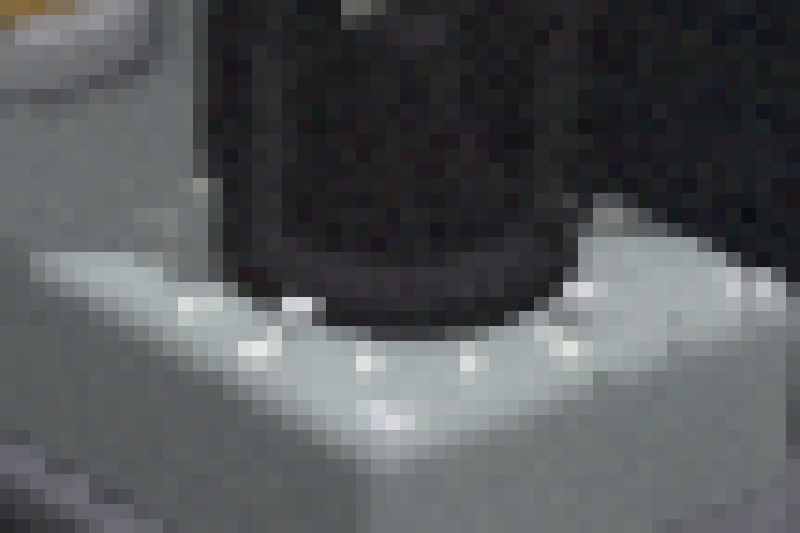

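```bash
python3 - <<'E'
from h import *
c=bot.capture('scene');P=cloud(c);px=c['pixels'].astype(int)
m=(np.hypot(P[...,0]-.51,P[...,1]+.048)<.03)&(px[...,2]>px[...,0]+60)
print(m.sum(),np.percentile(P[m][:,2],[2,98]),P[m&(P[...,2]>.064)].mean(0))
for l in('spool','loupe','cup'):
    for r in bot.regions_of(l,c)[:1]:
        print(l,r['p'],r['extent'])
c0=cv2.imread('pics/scene0.png').astype(int)
d=abs(c0-px).sum(2)>120
print('changed px around spool',d[230:242,272:287].sum(),'cup',d[214:224,228:244].sum(),'loupe',d[285:320,452:478].sum())
E
python3 k.py
python3 -c "
from rig import bot
print(bot.hand_in())"
```

```text
236 [0.04629893 0.06876948] [ 0.50984088 -0.04817287  0.06670239]
loupe 0.73 [362.2, 250.3, 25.8, 25.6]
cup 0.44 [235.9, 217.7, 13.3, 5.8]
changed px around spool 89 cup 1 loupe 0
t22.50 cw-angle 43.32 Mz -0.013 tau6 -0.001 F [ 0.8 -4.   6.2] open 0.368 pos [ 0.4958 -0.1369  0.2297]
the job is handed in; nothing more can be done
None
```

I put the brass blank on the arbor pin and let go of it. Then I turned the knob back to its end stop and forward into the third stop. I handed the job in at about 22.5 s with the gripper still holding the knob there; no verdict came back.

**Blank:** I took the smaller yellow blank by its hub and lowered it over the pin. It met firm contact at the expected seat height (11 N upward), then I opened the fingers. In the scene camera it lies flat and centred, with the hub top at about 68 mm, as it should be.

**Knob:**
- **Start and end stop:** It started in stop 1. Anticlockwise it came up hard against the end stop at about 0.75 N m, and the jaws slipped about 4° there, so I measured the forward turn from the point where that load came off.
- **Third stop:** Clockwise I counted three crests. The grip ended about 73° past the unloaded point at the end stop, with the wrist torque on the knob axis near zero. The pointer stands at the third (longer) mark.

**Checks that disagreed or were not settled:**
- **Microscope:** From the depth images I expected the wrist to touch the microscope eyepieces above the head. I crept in while watching the joint torques, and neither they nor the wrist force showed any contact.
- **Spool:** An automatic picture comparison flagged a change around the spool, and the detector missed it in the last picture. In the earlier pictures it stood where it began and the arm did not go near it. I think the change is a shadow, but I did not look again before handing in.
- **Loupe:** The detector took the gripped knob for the loupe in the last picture. The area where the loupe stands showed no change.
- **Cup:** It showed practically no change.

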